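Uncover the humidity gauge in the violin-parts chest

ROBOT

A 6-joint arm with a two-finger parallel gripper is mounted at the origin on the work surface. World frame = base frame: x ahead of the robot, y to its left, z up, the work surface at z = 0. Lengths are in m, angles in rad, forces in N, time in s.
With the tool pointing down it reaches from about 0.4 to 0.825 m from the base axis. Payload 7 kg.
Tool frame: the origin (TCP) lies midway between the tips of the shut fingers; the grasp point (between the pads) lies arm.hold_point_z behind it (arm.hold_point_z is the distance from the TCP to the grasp point, in m); z points along the fingers, y is the line along which they close (so a half turn about z gives the same grasp; the last joint's range is limited). The gripper opens to 88 mm and grips with 3 to 60 N. Pads are 19 mm wide; open, the fingers measure 130 mm over their backs; the gripper's body (78 mm by 193 mm) begins 47 mm behind the grasp point.
Start: joints at [1.435, 0.359, 0.012, 0, -1.224, -0.288], TCP at [0.278, 0.615, 0.227] pointing down, gripper open.
Joint ranges: [-3.07, 3.07], [-1.43, 2.12], [-1.02, 1.25], [-3.03, 1.67], [-3.05, -0], [-3.03, 3.03]. Speed limits (rad/s): [2.39, 2.39, 3.01, 3.14, 3.14, 3.14].

INTERFACE

Orientations are given as [roll, pitch, yaw] about the fixed x, y, z axes, in that order (R = Rz(yaw) Ry(pitch) Rx(roll)).
In Python, from station import arm gives the robot as it stands.
- The arm moves only by the shell command python3 -m crank 'ROWS' [OPENING] [FORCE]. ROWS is JSON, a list that holds one entry, the list of rows, each a list of 4 numbers: the shift along the tool's x, y, z in units of 25 mm (1.0 is 25 mm), then the turn about the tool's z in units of 5 degrees (1.0 is 5 degrees). A call has 1 to 12 rows; each row is the pose to reach, as a shift and turn from the pose commanded when the call began, along the tool's axes at that moment; what a row does not reach only later rows make up. A row lasts 1/8 s, in which the tool goes at most 62.5 mm and 10.7 degrees, less where a joint would pass 70% of its speed; a pose out of reach is approached as far as the arm can. A call with a gripper value outside its range is refused whole. OPENING is the closure, from 0 (fully open) to 1 (shut), set as the call begins (- or left out, the last holds). The fingers move at their own pace and stop on an object; FORCE is the grip in N (left out, the last holds). Time passes only in rows, so rows that repeat a pose let the fingers close. It gives the time, the measured TCP pose, the force, the opening and the grip force at its end, in the units of the state.
- arm.get_state(): the state, without advancing time (a new reading comes with each control period).
- arm.grab_frame(name): name is "scene" or "top"; returns (picture, depth): 420x560x3 uint8, red, green, blue; 420x560 float32, m along the optical axis (not along the pixel's ray), 0 where there is no reading.
- arm.get_calibration(name): a dict with "mtx" (3x3 intrinsics, pixels), "R" (3x3) and "t" (3): a world point X has camera coordinates R X + t. Camera axes: x right, y down, z forward; pixel columns grow to the right and rows downward; lengths in m; the calibration is good to about 2 mm. A picture is of the moment at which its call begins. get_calibration takes no time and is no camera call.
- arm.job_done(): hands the job in; it is judged then, once.
Trained networks look in the newest picture that a camera, given by its name, has taken for a name from the list of things; names that differ only in an ending like _2 or _b are one class to them, and where a whole thing is asked for, a point or a joint stands for the part that bears it (a point fixed in the world has none). Each returns a list of dicts, best first, with "score" (0 to 1); they miss things now and then, are a little off and sometimes report something else, mostly with a low value. They report only what shows in the picture. A call takes as long as a camera call. They do not tell look-alikes from the thing itself.
- arm.recognise(thing, camera): "extent" ([left, top, width, height] in pixels, round what is visible of it).
- arm.trace(thing, camera): "mask" (420x560 bool, what is visible of it) and "extent" ([left, top, width, height] in pixels, round what is visible of it).
The state is a dict: "t": time; "q": joint angles; "qd": joint speeds; "joint_efforts": joint torques, N m; "eef_pos": TCP position; "ee_rot": TCP orientation; "force": force on the tool from outside, world axes, zero at the start; "moment": the same for the moment, N m; "width": finger opening in m; "gripper_force": force on a finger pad.
Only numpy, scipy, OpenCV 4.12 (cv2) and the standard library are available. Lean on these libraries where they do the work, as an engineer would, in place of code of your own. Each camera call takes 0.05 s, during which the arm holds its last target. There are 200 camera calls.

TASK

Open the wooden chest by its front bar, lifting the lid past its balance point so that its springs hold it open by themselves. Then lift out the wooden block lying in the way of the round-ended cover and set it down in the open tray on the bench, without throwing or dropping it. Then swing the round-ended cover aside on its screw until the dial beneath is completely clear; leave the square-ended cover shut and do not disturb the tin, jar and mug.

Things in the scene. Friction and masses are not known exactly. Their poses are not given: they have to be found in the camera images.
- chest: Fixed wooden chest, 200 (its x) x 360 (its y) x 90 mm high without the lid. Origin: centre of its underside; its x points from the front (handle side) to the hinge side, z up. The walls are 10 mm thick; inside, a cork-faced deck lies 45 mm above the bench, 45 mm below the rim.
- lid (a joint): Lid angle in rad: 0 shut, 1.75 fully open (leaning back beyond upright). The lid is a 10 mm board, 0.6 kg, on spring hinges along the far edge. Below about 1.15 rad (1.0 to 1.25) it falls shut when let go, above that the springs swing it gently on to 1.75 and hold it. Lifting takes under 4 N.
- lid_handle (a point): Middle of the lid's round handle bar: 10 mm thick, 120 mm long, parallel to the chest's y, held by a strut at each end 45 mm in front of the lid's front edge, level with the lid's mid-thickness (95.5 mm above the bench when shut; 40 mm free gap behind the bar). It moves on a circle of 245 mm radius about lid_hinge.
- lid_hinge (a point): Point on the lid's hinge line, middle of its length: directly beyond lid_handle along the chest's x, 245 mm away, 95.5 mm above the bench. The hinge line runs along the chest's y.
- gauge: Fixed flat aluminium fitting on the deck with a round dial (44 mm) under a steel cover with a round end. Origin: on the deck, under the pivot screw; its x axis points from the dial to the screw, z up. Plate 105 x 50 x 3 mm. The gauge and vent fittings may change places.
- gauge_pivot (a point): The gauge cover's pivot screw, on its axis, 10 mm above the deck (cover mid-thickness). Screw head 15 mm across, its top 16 mm above the deck.
- gauge_dial (a point): Centre of the dial face, 65 mm from the screw along the fitting's -x, 6 mm above the deck.
- gauge_cover (a joint): Angle of the round-ended cover in rad: about 0 over the dial, 1.7 at its far stop; it turns clockwise seen from above as it grows (round end moves from the fitting's -x towards its +y). Beyond 0.95 the dial is completely clear. Light, with some friction: it stays where it is left.
- gauge_knob (a point): The cover's upright black knob, 12 mm diameter, 24 mm tall, 80 mm from the screw axis; this point is 26 mm above the deck, on the knob's axis; its top is 36 mm above the deck. The cover is a flat steel plate 4 mm thick, top 12 mm above the deck, with a disc of 60 mm diameter centred 65 mm from the screw and a 24 mm wide arm.
- vent_cover (a joint): Angle of the square-ended cover (60 x 58 mm end, same knob and pivot arrangement) of the other fitting: 0 shut; must stay shut.
- vent_knob (a point): The square-ended cover's knob, same size as the other one; this point is 26 mm above the deck.
- block: Loose maple block, 50 (its x) x 30 (its y) x 34 mm high, 40 g, standing on the deck in the path of the round-ended cover. Origin: centre of its underside.
- tray: Fixed open wooden tray on the bench, 140 (its x) x 120 (its y) x 25 mm high, walls and floor 5 mm. Origin: centre of its underside. It may be left or right of the chest.
- tin: Aluminium rosin tin, 40 mm diameter, 26 mm high, on the deck beside the square-ended cover; leave it. Origin: centre of its underside.
- jar: Glass jar with a red cap, 52 mm diameter, 60 mm high, on the bench close in front of the chest, beside the end of the handle bar; leave it. Origin: centre of its underside.
- mug: Dark steel mug, 80 mm diameter, 95 mm high, on the bench on the other side from the tray; leave it. Origin: centre of its underside.
Things that resemble listed ones, but are neither listed nor needed, are in the scene too. Several things look just like the tray: the one meant starts farthest from the robot's base.

How it is judged:
On the way, in this order (a step that is already met when the one before it is completed fails the run):
1. the lid stands open on its springs, let go by the robot (value of joint lid above 1.5 rad and contact force between the fingers and chest below 0.5 N), for 0.2 s.
2. the block lies in the tray, let go (x of block in the frame of tray between -0.065 and 0.065 m and y of block in the frame of tray between -0.055 and 0.055 m and z of block in the frame of tray below 0.04 m and contact force between the fingers and block below 0.2 N and linear speed of block below 0.05 m/s), for 0.2 s.
3. the round-ended cover is swung clear of the dial (value of joint gauge_cover above 0.9 rad), for 0.2 s.
At the end, for the whole second after the job is handed in: The lid stays open by itself (joint above 1.5 rad), the block rests inside the tray (origin within its walls, under 40 mm above the bench), the round-ended cover is swung clear of the dial (above 0.9 rad), the square-ended cover is shut (below 0.1 rad), all let go (value of joint lid above 1.5 rad and value of joint gauge_cover above 0.9 rad and value of joint vent_cover below 0.1 rad and x of block in the frame of tray between -0.065 and 0.065 m and y of block in the frame of tray between -0.055 and 0.055 m and z of block in the frame of tray below 0.04 m and linear speed of block below 0.05 m/s); the robot touches nothing.
It fails at once if the square-ended cover is swung by more than 0.15 rad (value of joint vent_cover above 0.15 rad).
It fails at once if the tin is shifted by more than 20 mm (distance of tin from where it was at the start of the episode above 0.02 m).
It fails at once if the jar is shifted by more than 30 mm (distance of jar from where it was at the start of the episode above 0.03 m).
It fails at once if the mug is shifted by more than 30 mm (distance of mug from where it was at the start of the episode above 0.03 m).
It fails at once if the block is thrown or dropped (faster than 0.8 m/s out of the fingers) (linear speed of block above 0.8 m/s and contact force between the fingers and block below 0.1 N).
It also fails if it takes over 64 s, if anything falls off the work surface, if the arm or the gripper's body presses on something with over 40 N, if the wrist force passes 120 N, or if a joint passes its speed limit or range.

## Working session

There is one attempt and no reset: what is moved stays moved. The work goes in short steps, Python scripts to look and compute and a shell command to move; the robot and the scene stay as the last step left them, time stands still between calls to the robot, and variables do not carry over. Pictures are saved under pics/ and viewed, at most 10 in all, crops included, and the job is handed in when it is done.

```bash
ls; mkdir -p pics; cat > h.py <<'E'
import numpy as np, cv2
from station import arm
from scipy.spatial.transform import Rotation as Ro
def cloud(d,cam):
    c=arm.get_calibration(cam);K=np.array(c["mtx"]);R=np.array(c["R"]);t=np.array(c["t"])
    v,u=np.mgrid[:d.shape[0],:d.shape[1]]
    P=np.stack([(u-K[0,2])/K[0,0]*d,(v-K[1,2])/K[1,1]*d,d],-1)
    W=(P-t)@R; W[d==0]=np.nan
    return W
def save(n,p): cv2.imwrite(n,p[:,:,::-1])
def rel(target,yaw=None):
    s=arm.get_state();R=Ro.from_euler('xyz',s['ee_rot']).as_matrix()
    return R.T@(np.array(target)-s['eef_pos'])/0.025
E
python3 - <<'E'
from h import *
s=arm.get_state();print({k:np.round(v,3) for k,v in s.items()},arm.hold_point_z)
ims=[]
for cam in ["scene","top"]:
    p,d=arm.grab_frame(cam);save(f"pics/{cam}0.png",p);W=cloud(d,cam);np.save(f"{cam}0.npy",W)
    c=arm.get_calibration(cam);print(cam,-np.array(c["R"]).T@c["t"])
    for th in ["chest","lid","lid_handle","tray","jar","mug"]:
        for r in arm.trace(th,cam):
            m=r["mask"];q=W[m];q=q[~np.isnan(q[:,0])]
            if len(q): print(th,round(r["score"],2),r["extent"],np.round(np.median(q,0),3),np.round(np.percentile(q,2,axis=0),3),np.round(np.percentile(q,98,axis=0),3))
E
```

```text
pics
{'t': np.float64(0.0), 'q': array([ 1.435,  0.359,  0.011, -0.   , -1.224, -0.288]), 'qd': array([ 0.   , -0.001, -0.   , -0.   ,  0.001,  0.001]), 'joint_efforts': array([-0.0000e+00, -5.8272e+01,  2.9306e+01,  6.9970e+00,  7.0000e-03,
       -0.0000e+00]), 'eef_pos': array([0.277, 0.615, 0.226]), 'ee_rot': array([ 3.14 , -0.   , -0.424]), 'force': array([ 0.237, -0.548, -0.661]), 'moment': array([-0.007,  0.009,  0.06 ]), 'gripper_force': np.float64(0.0), 'width': np.float64(0.087)} 0.0188
scene [ 1.03569575 -0.54484242  0.9780877 ]
chest 0.84 [246.3, 167.7, 158.6, 160.6] [ 0.62  -0.019  0.1  ] [ 0.48  -0.162  0.01 ] [0.711 0.191 0.104]
lid 0.68 [248.4, 168.9, 161.9, 133.4] [ 0.606 -0.     0.101] [ 0.477 -0.154  0.096] [0.701 0.191 0.104]
lid_handle 0.55 [247.4, 169.5, 162.0, 135.4] [0.606 0.001 0.101] [ 0.468 -0.154  0.095] [0.702 0.194 0.104]
tray 0.87 [187.2, 194.5, 65.8, 58.0] [ 0.342 -0.11   0.006] [ 0.267 -0.183  0.001] [ 0.424 -0.042  0.027]
tray 0.64 [314.9, 128.5, 62.8, 42.7] [0.395 0.324 0.007] [0.328 0.255 0.   ] [0.474 0.38  0.027]
tray 0.64 [265.1, 97.4, 61.0, 39.
[... 423 characters left out ...]
 [192.5, 118.9, 147.7, 105.0] [0.592 0.021 0.1  ] [ 0.464 -0.151  0.095] [0.697 0.193 0.105]
lid_handle 0.84 [193.0, 117.3, 143.3, 102.3] [0.592 0.021 0.1  ] [ 0.472 -0.15   0.096] [0.695 0.192 0.105]
tray 0.95 [288.0, 228.7, 59.3, 67.6] [ 0.34  -0.114  0.006] [ 0.268 -0.18  -0.   ] [ 0.415 -0.044  0.027]
tray 0.94 [123.8, 299.0, 50.3, 58.9] [0.172 0.332 0.006] [0.109 0.27  0.   ] [0.244 0.387 0.027]
tray 0.88 [131.3, 210.9, 54.0, 60.6] [0.397 0.317 0.006] [0.33  0.254 0.   ] [0.465 0.374 0.027]
jar 0.9 [217.0, 208.9, 22.0, 16.5] [0.453 0.121 0.059] [0.431 0.1   0.004] [0.477 0.144 0.064]
mug 0.55 [380.2, 220.1, 40.0, 37.6] [ 0.394 -0.336  0.037] [ 0.354 -0.365  0.001] [ 0.438 -0.285  0.097]
```

View pictures.

```bash
python3 - <<'E'
from h import *
a=cv2.imread("pics/top0.png");cv2.imwrite("pics/top0c.png",cv2.resize(a[90:370,110:440],None,fx=2.1,fy=2.1,interpolation=cv2.INTER_CUBIC))
W=np.load("top0.npy")
# lid board/handle fit
m=(W[...,2]>.09)&(W[...,2]<.112)&(W[...,0]>.4)&(W[...,0]<.76)&(abs(W[...,1])<.25)
n,l,st,_=cv2.connectedComponentsWithStats(m.astype(np.uint8));k=1+np.argmax(st[1:,4]);q=W[l==k]
b=cv2.morphologyEx((l==k).astype(np.uint8),cv2.MORPH_OPEN,np.ones((11,11)));q=W[b>0]
r=cv2.minAreaRect(q[:,:2].astype(np.float32)*1000);print("lid",r)
h=W[m&(b==0)&(W[...,0]<.5)];print(len(h),np.round(h[::8],3))
m=(W[...,2]>.015)&(W[...,2]<.035)&(W[...,0]>.3)&(W[...,0]<.49)&(W[...,1]>.24)&(W[...,1]<.4)
print("tray",cv2.minAreaRect(W[m][:,:2].astype(np.float32)*1000))
E
```

```text
lid ((603.929931640625, 21.719482421875), (213.59458923339844, 361.1671142578125), 4.479580879211426)
342 [[ 0.5    0.084  0.099]
 [ 0.497 -0.047  0.099]
 [ 0.493  0.085  0.092]
 [ 0.491 -0.049  0.102]
 [ 0.49   0.072  0.097]
 [ 0.487  0.077  0.096]
 [ 0.484  0.19   0.099]
 [ 0.484  0.072  0.099]
 [ 0.482  0.072  0.097]
 [ 0.479  0.071  0.1  ]
 [ 0.477  0.072  0.1  ]
 [ 0.474  0.072  0.099]
 [ 0.472  0.069  0.099]
 [ 0.47   0.069  0.095]
 [ 0.467  0.069  0.099]
 [ 0.464  0.069  0.1  ]
 [ 0.462  0.066  0.099]
 [ 0.459  0.074  0.099]
 [ 0.459 -0.016  0.099]
 [ 0.459 -0.036  0.101]
 [ 0.457  0.074  0.095]
 [ 0.456  0.016  0.099]
 [ 0.456 -0.004  0.099]
 [ 0.457 -0.024  0.098]
 [ 0.456 -0.044  0.101]
 [ 0.454  0.066  0.101]
 [ 0.454  0.041  0.099]
 [ 0.454  0.021  0.1  ]
 [ 0.454  0.001  0.1  ]
 [ 0.454 -0.019  0.101]
 [ 0.454 -0.039  0.098]
 [ 0.45   0.068  0.108]
 [ 0.452  0.049  0.099]
 [ 0.451  0.026  0.104]
 [ 0.452  0.006  0.098]
 [ 0.452 -0.014  0.098]
 [ 0.452 -0.034  0.094]
 [ 0.449  0.056  0.1  ]
 [ 0.449  0.036  0.1  ]
 [ 0.449  0.016  0.098]
 [ 0.446  0.074  0.1  ]
 [ 0.446  0.054  0.101]
 [ 0.447  0.034  0.098]]
tray ((397.86053466796875, 315.7033996582031), (122.89035034179688, 139.7884979248047), 83.39090728759766)
```

View pics/top0c.png

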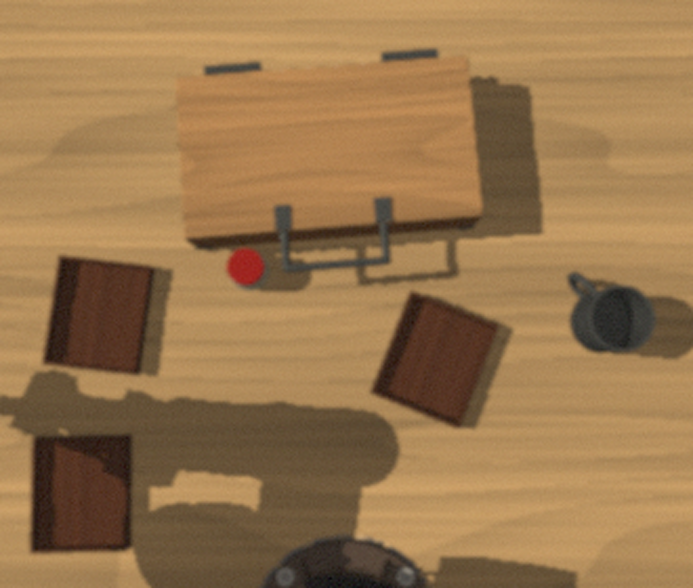

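View pics/scene0.png

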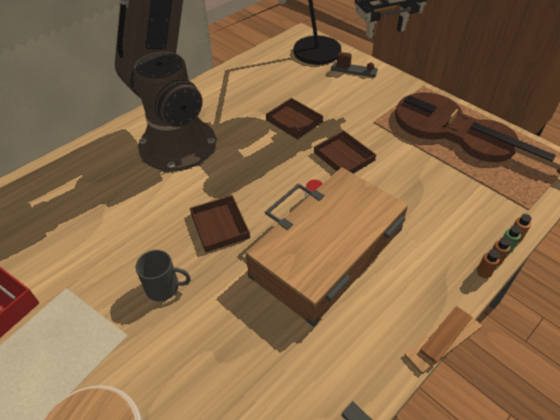

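Tray candidates (crop pixels): (105,315), (80,490), (440,360). The base distances are 0.51, 0.38 and 0.36 m, so the first one, at world (0.398, 0.316), is meant. It is also on the opposite side from the mug. The crop shows the bar running from (285,268) to (388,260), with the red jar cap at its left end.

```bash
python3 - <<'E'
from h import *
for cam in ["top","scene"]:
    W=np.load(cam+"0.npy").reshape(-1,3)
    q=W[(W[:,2]>.088)&(W[:,2]<.11)&(W[:,0]>.42)&(W[:,0]<.475)&(W[:,1]>-.03)&(W[:,1]<.055)]
    a=np.polyfit(q[:,1]-.011,q[:,0],1);print(cam,len(q),a,q[:,2].mean(),q[:,0].std())
print(rel([.452,.011,.2]))
E
```

```text
top 133 [-0.07557072  0.45274483] 0.0993272185925209 0.003389819663852143
scene 124 [-0.0737514   0.45651198] 0.09888791040315027 0.003272711434612184
[16.29942513 19.1631211   1.06280992]
```

```bash
python3 -m crank '[[[16.3,19.2,1.1,12.3],[16.3,19.2,1.1,12.3],[16.3,19.2,1.1,12.3],[16.3,19.2,1.1,12.3],[16.3,19.2,1.1,12.3],[16.3,19.2,1.1,12.3],[16.3,19.2,1.1,12.3],[16.3,19.2,1.1,12.3],[16.3,19.2,1.1,12.3],[16.3,19.2,1.1,12.3],[16.3,19.2,1.1,12.3],[16.3,19.2,1.1,12.3]]]' 0.7 20; python3 - <<'E'
from h import *
print(arm.get_state()['q'].round(3),rel([.454,.011,.077]))
E
```

```text
t: 2.2
eef_pos: [0.4517, 0.0096, 0.1991]
ee_rot: [-3.142, 0.0, -1.499]
force: [-0.3, 0.6, 0.5]
width: 0.026
gripper_force: 0.0
[ 0.46   0.004 -0.498 -0.    -1.068 -0.388] [-0.04679464 -0.09699013  4.88403669]
```

```bash
python3 -m crank '[[[0,-0.1,2,0],[0,-0.1,3.5,0],[0,-0.1,4.9,0],[0,-0.1,4.9,0],[0,-0.1,4.9,0]]]'; python3 - <<'E'
from h import *
p,d=arm.grab_frame("scene");save("pics/s1.png",cv2.resize(p[140:260,220:380],None,fx=4,fy=4))
E
```

```text
t: 2.82
eef_pos: [0.455, 0.0115, 0.0778]
ee_rot: [-3.14, 0.0, -1.495]
force: [-0.6, -0.7, -0.0]
width: 0.0265
gripper_force: 0.0
```

View pics/s1.png

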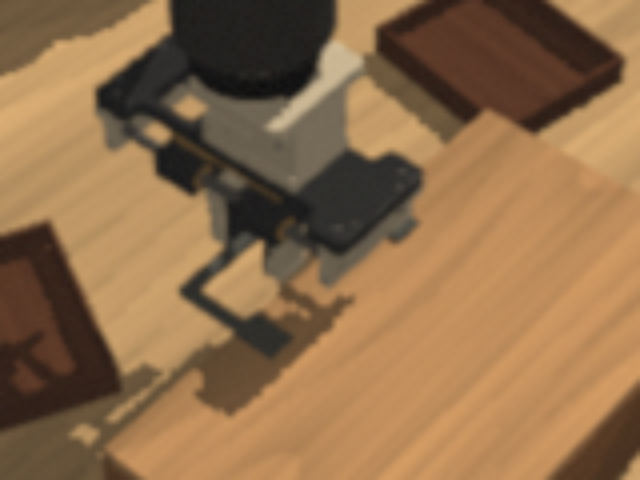

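The bar at crop (240,270) sits between the two fingers, and the inner finger clears the lid edge. Closing and starting the lift.

```bash
python3 -m crank '[[[0,0,0,0],[0,0,0,0],[0,0,0,0],[0,0,0,0],[0,-0.03,-0.7,0],[0,-0.11,-1.46,0],[0,-0.25,-2.2,0],[0,-0.44,-2.9,0],[0,-0.44,-2.9,0]]]' 1 30
```

```text
t: 4.0
eef_pos: [0.4646, 0.0113, 0.1501]
ee_rot: [-3.141, 0.001, -1.498]
force: [-4.0, 1.8, -0.8]
width: 0.0087
gripper_force: 30.0
```

```bash
python3 -m crank '[[[0,-0.33,-0.92,0],[0,-0.76,-1.8,0],[0,-1.28,-2.63,0],[0,-1.86,-3.41,0],[0,-2.54,-4.13,0],[0,-3.27,-4.78,0],[0,-4.07,-5.34,0],[0,-4.91,-5.83,0],[0,-4.91,-5.83,0]]]'
```

```text
t: 5.12
eef_pos: [0.5886, 0.0202, 0.2963]
ee_rot: [-3.14, 0.0, -1.497]
force: [-4.7, 1.5, 6.5]
width: 0.0086
gripper_force: 30.0
```

```bash
python3 -m crank '[[[0,-0.9,-0.4,0],[0,-1.83,-0.71,0],[0,-2.78,-0.93,0],[0,-3.76,-1.05,0],[0,-4.74,-1.07,0],[0,-5.6,-1,0],[0,-5.6,-1,0],[0,-5.6,-1,0]]]'
```

```text
t: 6.12
eef_pos: [0.727, 0.03, 0.3197]
ee_rot: [3.141, -0.0, -1.498]
force: [1.8, -2.0, -0.3]
width: 0.0089
gripper_force: 30.0
```

```bash
python3 -m crank '[[[0,0,0,0],[0,0,0,0],[0,0,-0.8,0],[0,0,-1.6,0],[0,0,-2.4,0],[0,0,-2.4,0]]]' 0.6
```

```text
t: 6.88
eef_pos: [0.7273, 0.0306, 0.382]
ee_rot: [-3.138, 0.001, -1.497]
force: [0.2, 0.8, 0.9]
width: 0.0349
gripper_force: 0.0
```

```bash
python3 -m crank '[[[0,6,0,0],[0,6,0,0],[0,6,0,0],[-11,12,0,0],[-11,12,0,0],[-11,12,0,0],[-11,12,0,0],[-11,12,0,0],[-11,12,0,0],[-11,12,0,0],[-11,12,0,0]]]' 0; python3 - <<'E'
from h import *
for cam in ["scene","top"]:
    p,d=arm.grab_frame(cam);save(f"pics/{cam}2.png",p);W=cloud(d,cam);np.save(f"{cam}2.npy",W)
    sl=(slice(120,340),slice(220,420)) if cam=="scene" else (slice(90,250),slice(170,360))
    save(f"pics/{cam}2c.png",cv2.resize(p[sl],None,fx=4 if cam=="top" else 2.7,fy=4 if cam=="top" else 2.7,interpolation=cv2.INTER_CUBIC)[:600,:800])
    for th in ["lid","gauge","gauge_cover","vent_cover","gauge_knob","vent_knob","block","tin"]:
        for r in arm.trace(th,cam)[:3]:
            m=r["mask"];q=W[m];q=q[~np.isnan(q[:,0])]
            if len(q): print(cam,th,round(r["score"],2),r["extent"],np.round(np.median(q,0),3),np.round(np.percentile(q,2,axis=0),3),np.round(np.percentile(q,98,axis=0),3))
E
```

```text
t: 8.25
eef_pos: [0.4081, 0.2817, 0.3796]
ee_rot: [3.141, -0.0, -1.499]
force: [0.3, 0.3, 0.7]
width: 0.0879
gripper_force: 0.0
scene lid 0.72 [319.9, 156.5, 124.7, 149.4] [ 0.737 -0.003  0.244] [ 0.706 -0.149  0.104] [0.754 0.197 0.336]
scene gauge 0.68 [315.4, 209.1, 45.3, 35.2] [0.584 0.063 0.056] [0.537 0.041 0.045] [0.638 0.093 0.078]
scene gauge_cover 0.77 [315.4, 205.4, 40.4, 30.8] [0.569 0.065 0.057] [0.533 0.041 0.048] [0.633 0.094 0.08 ]
scene vent_cover 0.71 [270.1, 244.6, 40.9, 36.1] [ 0.576 -0.093  0.057] [ 0.538 -0.118  0.053] [ 0.639 -0.063  0.079]
scene gauge_knob 0.97 [316.1, 208.4, 39.3, 29.5] [0.569 0.065 0.057] [0.537 0.041 0.053] [0.634 0.093 0.08 ]
scene gauge_knob 0.28 [320.9, 155.6, 120.4, 153.5] [ 0.737 -0.009  0.242] [ 0.707 -0.149  0.104] [0.754 0.19  0.336]
scene vent_knob 0.81 [268.3, 245.2, 44.9, 33.3] [ 0.574 -0.094  0.057] [ 0.538 -0.118  0.054] [ 0.638 -0.065  0.08 ]
scene block 0.69 [347.4, 201.9, 20.9, 18.4] [0.601 0.126 0.077] [0.575 0.106 0.048] [0.624 0.155 0.083]
scene tin 0.8 [313.8, 243.9, 17.4, 18.0] [ 0.621 -0.027  0.07 ] [ 0.601 -0.041  0.0
[... 403 characters left out ...]
0.057] [ 0.536 -0.12   0.052] [ 0.638 -0.064  0.079]
top vent_cover 0.44 [130.1, 212.1, 54.7, 58.6] [0.397 0.318 0.006] [0.33  0.254 0.   ] [0.466 0.376 0.027]
top gauge_knob 0.57 [235.2, 145.4, 23.1, 42.5] [0.568 0.068 0.057] [0.533 0.043 0.047] [0.625 0.093 0.079]
top vent_knob 0.8 [299.9, 153.2, 18.6, 31.4] [ 0.57  -0.091  0.057] [ 0.538 -0.12   0.053] [ 0.62  -0.065  0.08 ]
top block 0.59 [215.5, 155.9, 20.5, 18.2] [0.59  0.128 0.079] [0.571 0.107 0.052] [0.614 0.149 0.084]
top tin 0.75 [300.2, 147.0, 17.9, 41.4] [ 0.572 -0.091  0.057] [ 0.536 -0.12   0.053] [ 0.636 -0.064  0.08 ]
top tin 0.68 [274.1, 150.5, 14.0, 13.3] [ 0.615 -0.022  0.07 ] [ 0.599 -0.041  0.045] [ 0.634 -0.004  0.075]
```

View pics/top2c.png

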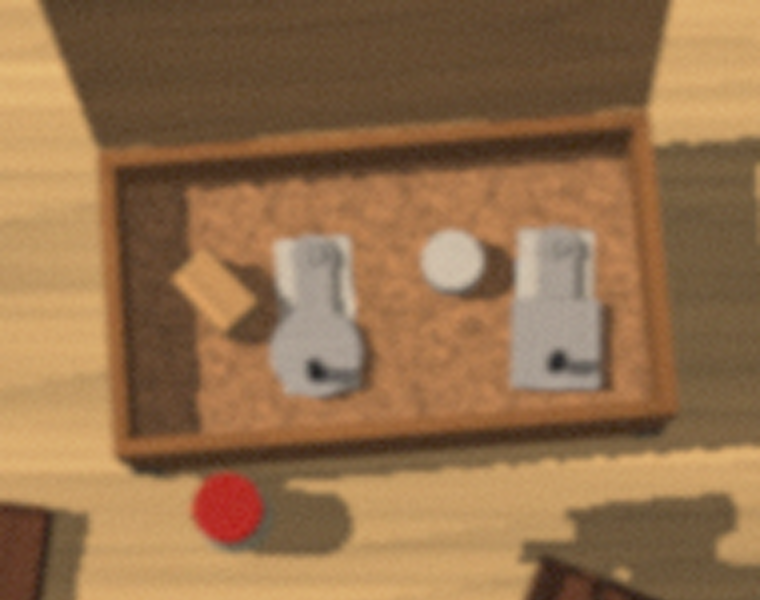

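View pics/scene2c.png

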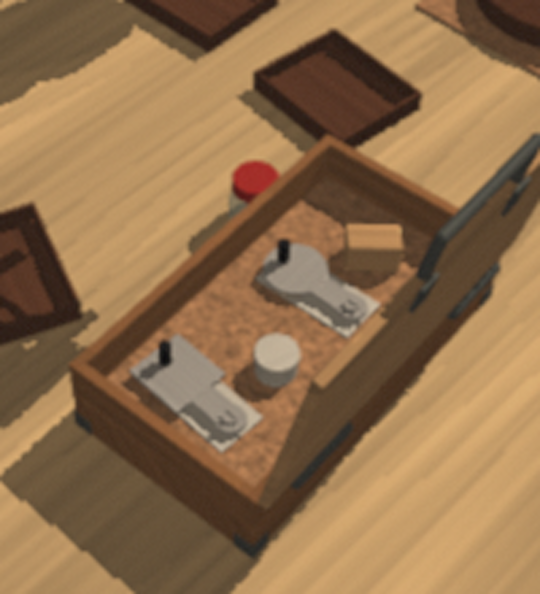

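The lid stands open. In the top crop the block is at (215,290), the round-ended cover at (317,350) with its knob at (318,368), and the tin at (453,262). Next I'll measure the block, the knob and the lid clearance.

```bash
python3 - <<'E'
from h import *
for cam in ["top","scene"]:
    W=np.load(cam+"2.npy").reshape(-1,3); x,y,z=W.T
    q=W[(z>.074)&(z<.086)&(x>.56)&(x<.635)&(y>.1)&(y<.165)]
    r=cv2.minAreaRect(q[:,:2].astype(np.float32)*1000);print(cam,"block",len(q),r,q[:,2].mean(),q.mean(0))
    q=W[(z>.064)&(z<.088)&(x>.525)&(x<.58)&(y>.04)&(y<.095)];print("knob",len(q),q.mean(0).round(4))
    q=W[(z>.0585)&(z<.07)&(x>.6)&(x<.66)&(y>.04)&(y<.09)];print("screw",len(q),q.mean(0).round(4) if len(q) else '')
    q=W[(z>.052)&(z<.06)&(x>.52)&(x<.66)&(y>.03)&(y<.1)];m=q[q[:,0]<.595];print("disc",cv2.minEnclosingCircle(m[:,:2].astype(np.float32)*1000), "arm",q[q[:,0]>.6].mean(0))
    for zz in (.12,.14,.17,.21):
        q=W[(abs(z-zz)<.012)&(x>.66)&(x<.76)&(abs(y-.09)<.03)];print(zz,len(q),np.round(np.percentile(q[:,0],[2,50]),4) if len(q) else '')
E
```

```text
top block 219 ((595.1416015625, 131.17063903808594), (50.12199783325195, 30.11410140991211), 45.20460891723633) 0.0790724372567303 [0.59490101 0.13165535 0.07907244]
knob 21 [0.5423 0.0662 0.0782]
screw 50 [0.6189 0.0701 0.0608]
disc ((563.2013549804688, 68.22013854980469), 33.813106536865234) arm [0.61628642 0.06900689 0.05682185]
0.12 112 [0.6942 0.6981]
0.14 127 [0.6975 0.7019]
0.17 131 [0.7027 0.7073]
0.21 147 [0.7108 0.7148]
scene block 205 ((598.1848754882812, 131.2501220703125), (50.4661979675293, 32.92067337036133), 45.93515396118164) 0.07896296929742545 [0.59860001 0.13056138 0.07896297]
knob 35 [0.5467 0.0647 0.0757]
screw 49 [0.6239 0.069  0.0603]
disc ((565.3945922851562, 68.15093994140625), 34.691280364990234) arm [0.6196067  0.06919519 0.05686255]
0.12 31 [0.7063 0.7098]
0.14 33 [0.7104 0.7139]
0.17 36 [0.7159 0.7193]
0.21 41 [0.7226 0.7262]
```

```bash
python3 - <<'E'
from h import *
print(rel([.590,.124,.20]),rel([.590,.124,.055]))
E
```

```text
[ 6.86650657 -6.80461714  7.19285675] [ 6.86628807 -6.80463435 12.99285675]
```

```bash
python3 -m crank '[[[6.87,-6.8,2,9.8],[6.87,-6.8,2,9.8],[6.87,-6.8,2,9.8],[6.87,-6.8,4,9.8],[6.87,-6.8,6,9.8],[6.87,-6.8,7.2,9.8],[6.87,-6.8,7.2,9.8],[6.87,-6.8,7.2,9.8]]]' 0.52; python3 - <<'E'
from h import *
print(rel([.590,.124,.055]),arm.get_state()['q'])
E
```

```text
t: 10.15
eef_pos: [0.5909, 0.1244, 0.2017]
ee_rot: [-3.14, 0.002, -2.352]
force: [-0.6, 0.2, 1.4]
width: 0.042
gripper_force: 0.0
[0.04735483 0.02250601 5.86866168] [ 5.31224499e-01  2.58414845e-01 -1.89593614e-01  8.83582484e-04
 -1.12062174e+00 -1.31231304e+00]
```

```bash
python3 -m crank '[[[0,0,1.5,0],[0,0,3,0],[0,0,4,0],[0,0,4.8,0],[0,0,5.4,0],[0,0,5.85,0],[0,0,5.85,0]]]'; python3 - <<'E'
from h import *
p,d=arm.grab_frame("scene");save("pics/s3.png",cv2.resize(p[150:290,270:430],None,fx=4,fy=4))
E
```

```text
t: 11.02
eef_pos: [0.5899, 0.124, 0.0535]
ee_rot: [3.142, -0.0, -2.352]
force: [-0.1, -0.8, 0.8]
width: 0.0421
gripper_force: 0.0
```

View pics/s3.png

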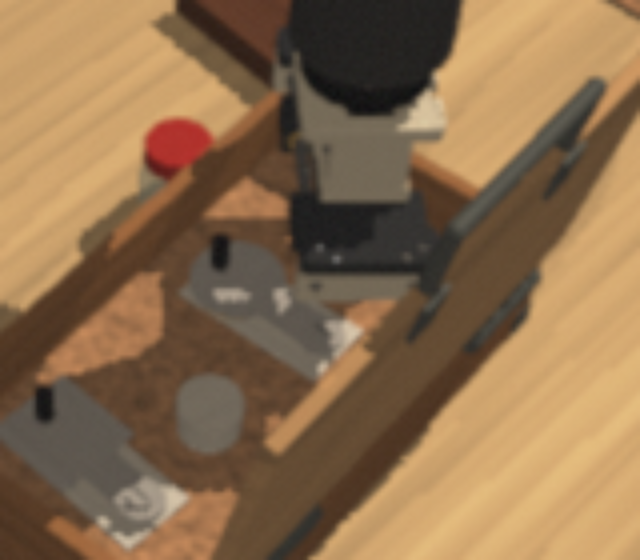

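The gripper is down over the block, the cover arm is untouched and the force reads about zero. Gripping and lifting.

```bash
python3 -m crank '[[[0,0,0,0],[0,0,0,0],[0,0,0,0],[0,0,-0.5,0],[0,0,-1.5,0],[0,0,-3,0],[0,0,-4.5,0],[0,0,-4.5,0]]]' 1 15; python3 - <<'E'
from h import *
print(rel([.390,.309,.17]),rel([.390,.309,.032]))
E
```

```text
t: 12.08
eef_pos: [0.5918, 0.1246, 0.1704]
ee_rot: [-3.139, 0.006, -2.352]
force: [-0.2, 0.5, -0.1]
width: 0.0299
gripper_force: 15.0
[ 0.44647164 10.92696083 -0.01477323] [ 0.48131558 10.94115808  5.50509854]
```

```bash
python3 -m crank '[[[0.45,1.5,0,0],[0.45,3.5,0,0],[0.45,5.5,0,0],[0.45,7.5,0,0],[0.45,9.5,0,0],[0.45,10.9,0,0],[0.45,10.9,2,0],[0.45,10.9,4,0],[0.45,10.9,5,0],[0.45,10.9,5.5,0],[0.45,10.9,5.5,0]]]'; python3 - <<'E'
from h import *
print(rel([.390,.309,.0145]))
E
```

```text
t: 13.45
eef_pos: [0.3885, 0.3075, 0.0282]
ee_rot: [-3.141, -0.001, -2.352]
force: [0.4, 0.6, 0.4]
width: 0.0298
gripper_force: 15.0
[-0.08519482 -0.00156442  0.54873426]
```

```bash
python3 -m crank '[[[0,0,0.3,0],[0,0,0.55,0],[0,0,0.55,0],[0,0,0.55,0]]]'; python3 -m crank '[[[0,0,0,0],[0,0,0,0],[0,0,0,0],[0,0,-1,0],[0,0,-3,0],[0,0,-5,0],[0,0,-6,0],[0,0,-6,0]]]' 0.45; python3 - <<'E'
from h import *
print(rel([.590,.124,.20]))
E
```

```text
t: 13.95
eef_pos: [0.3887, 0.308, 0.0151]
ee_rot: [3.142, 0.0, -2.352]
force: [-1.0, -0.1, -0.2]
width: 0.0302
gripper_force: 15.0
t: 14.95
eef_pos: [0.3893, 0.3089, 0.1671]
ee_rot: [3.141, 0.005, -2.352]
force: [0.0, 0.8, -1.1]
width: 0.0483
gripper_force: 0.0
[ -0.40888176 -10.90814931  -1.32351555]
```

```bash
python3 - <<'E'
from h import *
print("approach",rel([.545,.0655,.16]))
p,d=arm.grab_frame("top");W=cloud(d,"top");save("pics/top4.png",cv2.resize(p[90:290,110:360],None,fx=3,fy=3))
x,y,z=W.reshape(-1,3).T
k=(z>.03)&(z<.046)&(x>.34)&(x<.45)&(y>.27)&(y<.37);print("block",k.sum(),x[k].mean(),y[k].mean(),z[k].mean())
k=(z>.07)&(z<.088)&(x>.525)&(x<.58)&(y>.04)&(y<.095);print("knob",k.sum(),x[k].mean(),y[k].mean())
E
```

```text
approach [  2.52747127 -11.27974956   0.2624681 ]
block 142 0.3869079658885881 0.3073211880955169 0.03834920514324186
knob 19 0.5423885138667593 0.06657130803411071
```

View pics/top4.png

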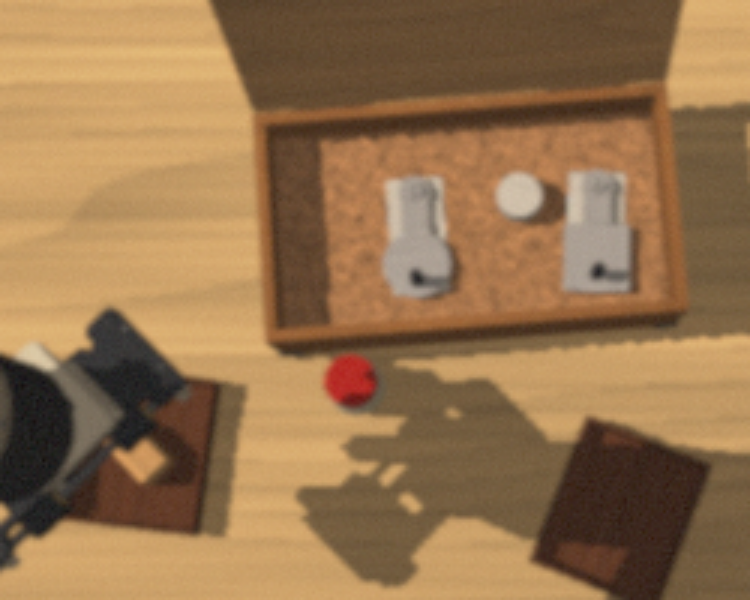

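The block lies flat in the right tray at (140,460), its top at 38 mm. The round-ended cover's knob at (417,277) is where it was.

```bash
python3 -m crank '[[[2.5,-11.3,0.2,12.5],[2.5,-11.3,0.2,12.5],[2.5,-11.3,0.2,12.5],[2.5,-11.3,0.2,12.5],[2.5,-11.3,0.2,12.5],[2.5,-11.3,0.2,12.5],[2.5,-11.3,0.2,12.5],[2.5,-11.3,0.2,12.5]]]' 0.62; python3 - <<'E'
from h import *
R=Ro.from_euler('xyz',arm.get_state()['ee_rot']).as_matrix()
print(rel([.545,.0655,.063]))
for th in (.2,.4,.6,.8,1,1.2,1.3): print(th,(R.T@np.array([.08*(1-np.cos(th-.04))-0,.08*np.sin(th),0])/.025).round(2))
E
```

```text
t: 16.0
eef_pos: [0.5446, 0.0647, 0.1591]
ee_rot: [-3.141, -0.001, 2.844]
force: [-1.0, -0.5, -0.1]
width: 0.0332
gripper_force: 0.0
[-0.0109229   0.03938352  3.84459972]
0.2 [ 0.15  0.62 -0.  ]
0.4 [ 0.17  1.25 -0.  ]
0.6 [ 0.06  1.87 -0.  ]
0.8 [-0.17  2.45 -0.  ]
1 [-0.51  2.97 -0.  ]
1.2 [-0.96  3.42 -0.  ]
1.3 [-1.22  3.6  -0.  ]
```

```bash
python3 -m crank '[[[0,0,1.5,0],[0,0,2.8,0],[0,0,3.5,0],[0,0,3.85,0],[0,0,3.85,0],[0,0,3.85,0]]]' ; python3 -m crank '[[[0.15,0.62,0,0],[0.17,1.25,0,0],[0.06,1.87,0,0],[-0.17,2.45,0,0],[-0.51,2.97,0,0],[-0.96,3.42,0,0],[-1.22,3.6,0,0],[-1.22,3.6,0,0],[-1.22,3.6,0,0]]]'; python3 - <<'E'
from h import *
p,d=arm.grab_frame("scene");save("pics/s5.png",cv2.resize(p[150:290,250:430],None,fx=4,fy=4))
E
```

```text
t: 16.75
eef_pos: [0.5456, 0.0649, 0.0644]
ee_rot: [3.141, 0.001, 2.841]
force: [0.4, -0.1, -0.5]
width: 0.0332
gripper_force: 0.0
t: 17.88
eef_pos: [0.6006, 0.1409, 0.0634]
ee_rot: [-3.141, -0.0, 2.839]
force: [0.3, -0.7, -0.9]
width: 0.0333
gripper_force: 0.0
```

View pics/s5.png

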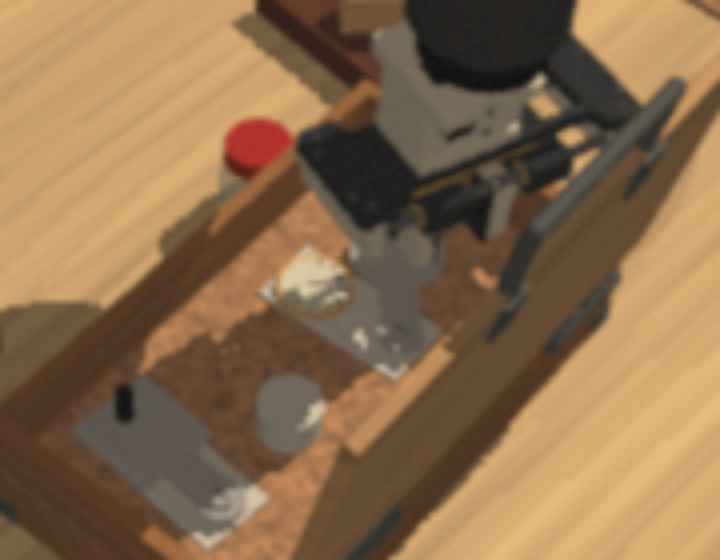

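The dial at (315,285) is uncovered and the square-ended cover is still shut. A small extra push adds margin, then I'll back off and rise.

```bash
python3 -m crank '[[[-0.32,0.31,0,0],[-0.32,0.31,0,0],[-0.32,0.31,0,0],[-0.25,0.05,0,0],[-0.25,0.05,0,0],[-0.25,0.05,-1,0],[-0.25,0.05,-3,0],[-0.25,0.05,-5,0],[-0.25,0.05,-6,0]]]'; python3 -m crank '[[[8,3,-1,0],[8,3,-1,0],[8,3,-1,0],[8,3,-1,0],[8,8,-1,0],[8,8,-1,0],[8,8,-1,0],[8,8,-1,0]]]'; python3 - <<'E'
from h import *
p,d=arm.grab_frame("top");W=cloud(d,"top");save("pics/top6.png",cv2.resize(p[60:300,110:420],None,fx=2.5,fy=2.5))
x,y,z=W.reshape(-1,3).T
k=(z>.068)&(z<.09)&(x>.55)&(x<.66)&(y>.1)&(y<.165);print("knob",k.sum(),x[k].mean(),y[k].mean(),np.arctan2(y[k].mean()-.0695,.6225-x[k].mean())+.05)
print(arm.get_state()['eef_pos'])
E
```

```text
t: 19.05
eef_pos: [0.6082, 0.1409, 0.2171]
ee_rot: [3.139, 0.003, 2.84]
force: [0.3, 0.2, 0.2]
width: 0.0333
gripper_force: 0.0
t: 20.05
eef_pos: [0.4753, 0.3908, 0.2379]
ee_rot: [-3.14, -0.0, 2.84]
force: [-0.2, -0.8, 0.4]
width: 0.0335
gripper_force: 0.0
knob 19 0.5680247658933224 0.12829436659870116 0.8735111340510818
[0.47540917 0.39036096 0.23846197]
```

View pics/top6.png

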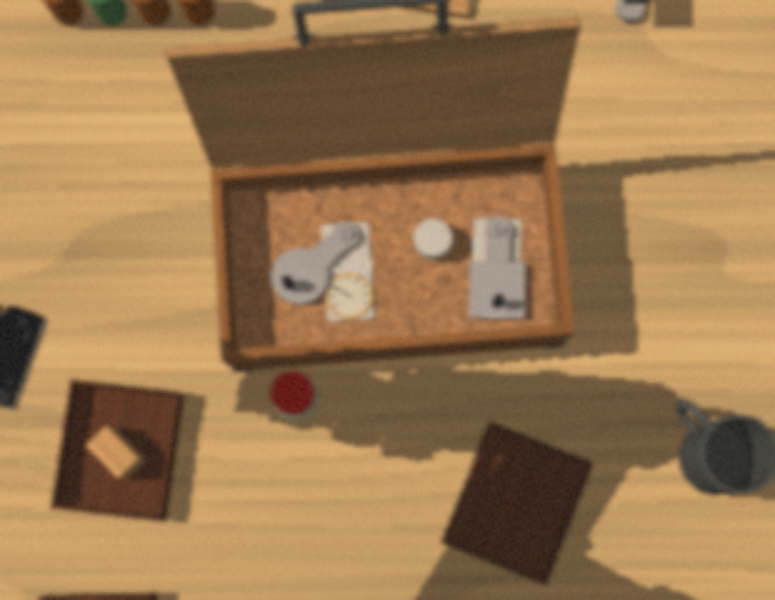

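The cover is only at about 0.9 rad, with the knob at (292,283) in the picture, because the loose cage left slack. I'll go back, grip the knob lightly and swing it further.

```bash
python3 - <<'E'
from h import *
R=Ro.from_euler('xyz',arm.get_state()['ee_rot']).as_matrix()
print(rel([.570,.128,.12]),rel([.570,.128,.063]))
k=np.array([.570,.128]);
for a in (.95,1.1,1.2,1.3):
    g=np.array([.6235-.08*np.cos(a),.0695+.08*np.sin(a)]);print(a,g,R.T@np.r_[g-k,0]/.025)
E
```

```text
[-6.73242888 -8.89320519  4.74210968] [-6.73286945 -8.89194102  7.02210929]
0.95 [0.57696535 0.13457324] [-1.87886239e-01  3.33851043e-01 -2.21413018e-04]
1.1 [0.58721231 0.14079659] [-5.05265337e-01  6.93348976e-01 -4.82068461e-04]
1.2 [0.59451138 0.14406313] [-7.45205721e-01  9.04875052e-01 -6.45715646e-04]
1.3 [0.60210009 0.14658465] [-1.00506478e+00  1.09139031e+00 -7.99344250e-04]
```

```bash
python3 -m crank '[[[-6.73,-8.9,0,0],[-6.73,-8.9,0,0],[-6.73,-8.9,0,0],[-6.73,-8.9,0,0],[-6.73,-8.9,2.5,0],[-6.73,-8.9,4.7,0],[-6.73,-8.9,6.3,0],[-6.73,-8.9,7,0],[-6.73,-8.9,7,0],[-6.73,-8.9,7,0]]]' 0.6; python3 -m crank '[[[0,0,0,0],[0,0,0,0],[0,0,0,0],[-0.19,0.33,0,0],[-0.5,0.69,0,0],[-0.75,0.9,0,0],[-1,1.09,0,0],[-1,1.09,0,0],[-1,1.09,0,0]]]' 1 6; python3 -m crank '[[[0,0,0,0],[0,0,0,0],[0,0,0,0],[0,0,-2,0],[0,0,-4,0],[0,0,-6,0],[0,0,-6,0]]]' 0.6
```

```text
t: 21.35
eef_pos: [0.5708, 0.1285, 0.0651]
ee_rot: [3.14, 0.002, 2.84]
force: [0.3, 0.1, 0.3]
width: 0.0349
gripper_force: 0.0
t: 22.48
eef_pos: [0.6028, 0.1474, 0.0637]
ee_rot: [3.141, 0.001, 2.84]
force: [0.4, -2.1, 3.4]
width: 0.0115
gripper_force: 6.0
t: 23.35
eef_pos: [0.6043, 0.1482, 0.2185]
ee_rot: [3.136, 0.006, 2.84]
force: [-0.7, 0.1, -1.5]
width: 0.0348
gripper_force: 0.0
```

```bash
python3 -m crank '[[[8,3,-1,0],[8,3,-1,0],[8,3,-1,0],[8,3,-1,0],[8,8,-1,0],[8,8,-1,0],[8,8,-1,0],[8,8,-1,0],[8,8,-1,0]]]'; python3 - <<'E'
from h import *
p,d=arm.grab_frame("top");W=cloud(d,"top");save("pics/top7.png",cv2.resize(p[60:300,110:420],None,fx=2.5,fy=2.5))
x,y,z=W.reshape(-1,3).T
k=(z>.068)&(z<.09)&(x>.55)&(x<.66)&(y>.1)&(y<.165);print("knob",k.sum(),x[k].mean(),y[k].mean(),np.arctan2(y[k].mean()-.0695,.6225-x[k].mean())+.05)
E
```

```text
t: 24.48
eef_pos: [0.4704, 0.3967, 0.2386]
ee_rot: [-3.141, -0.0, 2.839]
force: [-0.5, 0.8, 0.2]
width: 0.0348
gripper_force: 0.0
knob 21 0.6044132800935251 0.14670542092030509 1.3906786570460734
```

View pics/top7.png

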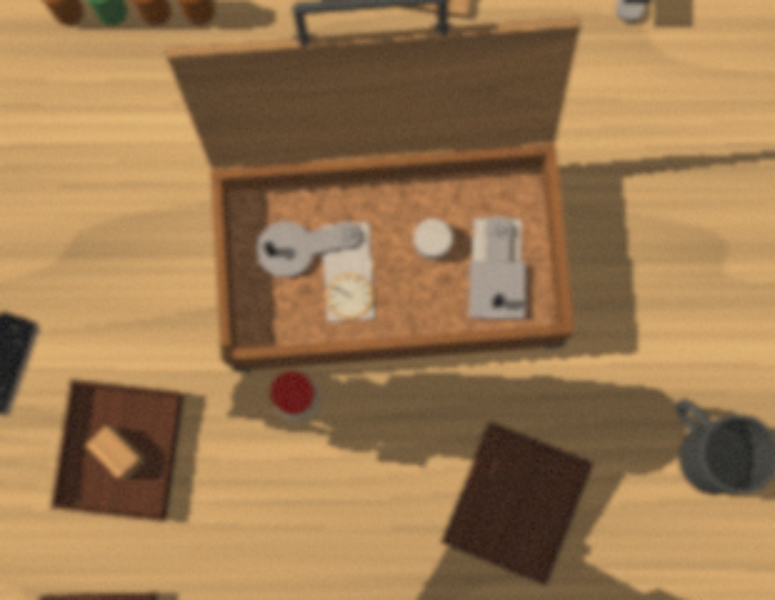

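The cover at (290,248) is now at about 1.35 rad, with the dial at (348,296) fully clear. The lid is open, the block is in the tray, and everything else is undisturbed.

```bash
python3 -c "
from station import arm
print(arm.job_done())"
```

```text
the job is handed in; nothing more can be done
None
```

I handed the job in at about 24.5 s: the lid stands open on its springs, the block lies in the far tray, the round-ended cover is swung to about 1.35 rad with the dial clear, and in the last picture the square-ended cover is shut and the tin, jar and mug look undisturbed (no verdict was returned).

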